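# Slide two paint bottles into their docks

## Robot

A 6-joint arm with a two-finger parallel gripper is mounted at the origin on a cart in front of the work surface, level with it; the furniture and walls round the work are solid. World frame = base frame: x ahead of the robot, y to its left, z up, the work surface at z = 0. Lengths are in mm, angles in rad, forces in N, time in s.
With the tool pointing down it reaches from about 300 to 850 mm from the base axis. Payload 4.2 kg.
Tool frame: the origin (TCP) lies on the centre line of the jaws, within the pads' length; the fingertips stand 14 mm ahead of it and the grasp point (between the pads) lies 5 mm behind it (bot.tips_ahead is the distance from the TCP to the fingertips, in mm); z points along the fingers, x is the direction in which the jaws open and shut, and the axes are right-handed (so a half turn about z gives the same grasp; the last joint's range is limited). The gripper opens to 91 mm and grips with 3 to 60 N. Pads are 32 mm wide; open, the fingers measure 118 mm over their backs; the gripper's body (76 mm by 178 mm) begins 60 mm behind the grasp point.
Start: joints at [-0.02, 0.32, 1.565, -0, 1.257, -0.02], TCP at [575.015, 0, 227.976] pointing down, gripper open.
Joint ranges: [-3.11, 3.11], [-0.84, 2.01], [0.21, 2.61], [-1.34, 4.49], [0.05, 2.63], [-2.56, 2.56]. Speed limits (rad/s): [2.57, 2.57, 3.14, 3.14, 3.14, 3.14].

## Interface

Orientations are given as a rotation vector (axis times angle).
In Python, from cell import bot, optics, finish_job gives the robot as it stands. The module is installed in compiled form; this text tells all that it offers.
- The arm moves only by the shell command python3 -m jog 'ROWS' [FORCE]. ROWS is JSON, a list of rows, each an object with "turn": the turn, a rotation vector about the tool's x, y, z each as a share of 90 degrees, from -1 to 1, a list of three; "slide": the shift along the tool's x, y, z each as a share of 0.4 m, from -1 to 1, a list of three; "hand": the opening, from -1 (shut) to 1 (fully open), so that 0 is half open. In form: [{"turn": [ax, ay, az], "slide": [tx, ty, tz], "hand": hand}, ...]. A call has 1 to 10 rows; each row is the pose to reach, as a shift and turn from the pose commanded when the call began, along the tool's axes at that moment; what a row does not reach only later rows make up. A row lasts 1/10 s, in which the tool goes at most 50 mm and 8.59 degrees, less where a joint would pass 70% of its speed; a pose out of reach is approached as far as the arm can. A call with a number of a shift or a turn outside -1 to 1 is refused whole. A call with a gripper value outside its range is refused whole. The fingers move at their own pace and stop on an object; FORCE is the grip in N (left out, the last holds). Time passes only in rows, so rows that repeat a pose let the fingers close. It gives the time, the measured TCP pose, the force and the opening at its end, in the units of the state.
- bot.observe(): the state, without advancing time (a new reading comes with each control period).
- optics.capture(name): name is "scene" or "side" or "wrist"; returns a dict with "color" (420x560x3 uint8, red, green, blue), "range_z" (420x560 float32, mm along the optical axis (not along the pixel's ray), 0 where there is no reading), "K" (3x3 intrinsics, pixels), "origin" and "orientation" of the camera in the world; the wrist camera has in their place "hand_eye" (4x4, takes a point from camera to tool coordinates, whose origin is the TCP and whose axes are the tool frame's). Camera axes: x right, y down, z forward; pixel columns grow to the right and rows downward; lengths in mm; the calibration is good to about 2 mm. A picture is of the moment at which its call begins: read the wrist's pose just before it.
- finish_job(): hands the job in, once; it reports no verdict.
Trained networks look in the newest picture that a camera, given by its name, has taken for a name from the list of things; names that differ only in an ending like _2 or _b are one class to them, and where a whole thing is asked for, a point or a joint stands for the part that bears it (a point fixed in the world has none). Each returns a list of dicts, best first, with "confidence" (0 to 1); they miss things now and then, are a little off and sometimes report something else, mostly with a low value. They report only what shows in the picture. A call takes as long as a camera call. They do not tell look-alikes from the thing itself.
- optics.boxes_of(camera, target): "position" ([x, y, z] in mm, in world coordinates, good to about 4 mm: the middle of the surface that is visible of it).
- optics.outline_of(camera, target): "pixels" (420x560 bool, what is visible of it).
- optics.pinpoint(camera, target): "position" ([x, y, z] in mm, in world coordinates, good to about 4 mm: a listed point, or the origin of a listed thing).
The state is a dict: "time": time; "joints": joint angles; "qvel": joint speeds; "joint_torque": joint torques, N m; "ee_pos": TCP position; "tcp_rot": TCP orientation; "contact_force": force on the tool from outside, world axes, zero at the start; "moment": the same for the moment, N m; "grip_width": opening from 0.0 (shut) to 1.0 (fully open).
Only numpy, scipy, OpenCV 4.12 (cv2) and the standard library are available. Lean on these libraries where they do the work, as an engineer would, in place of code of your own. Each camera call takes 0.05 s, during which the arm holds its last target. There are 200 camera calls.

## Task

Two tall paint bottles, a blue one and a yellow one, stand loose on the table in front of two small U-shaped plywood docks. Gently push them low on their bodies with the fingertips so that they slide upright over the table, one into each dock, either one in either dock, each wholly inside between the side strips; do not squeeze, lift, lean or topple them. Leave the other things on the table where they are, and take the fingers away at the end.

Things in the scene. Friction and masses are not known exactly. Their poses are not given: they have to be found in the camera images.
- bottle_blue: upright blue paint bottle with a white pointed cap, loose, about 50 to 100 g: round, 34 mm in diameter up to 67 mm height, then neck and cap 22 mm in diameter up to 96 mm. Origin at the centre of its underside on the table, z up; yaw means nothing. Pushed lower than about 20 mm it slides, pushed high it leans and falls; a gripper body low over it hits the cap
- bottle_yellow: upright yellow paint bottle with a black pointed cap, loose, about 50 to 100 g: round, 36 mm in diameter up to 70 mm height, then neck and cap 22 mm in diameter up to 100 mm. Origin at the centre of its underside on the table, z up; yaw means nothing. Pushed lower than about 20 mm it slides, pushed high it leans and falls; a gripper body low over it hits the cap
- dock_a: One of two alike docks: low U of plywood strips fixed to the table, no floor. Inside 70 mm wide (y), 60 mm deep (x); walls 10 mm thick, 18 mm high. Origin on the table at the centre of the bay; open towards its own -x (roughly towards the robot, turned up to 0.25 rad); back wall's inner face at x = +30 mm, side walls' inner faces at y = +-35 mm, round front noses end at x = -35 mm
- dock_b: The other dock: low U of plywood strips fixed to the table, no floor. Inside 70 mm wide (y), 60 mm deep (x); walls 10 mm thick, 18 mm high. Origin on the table at the centre of the bay; open towards its own -x (roughly towards the robot, turned up to 0.25 rad); back wall's inner face at x = +30 mm, side walls' inner faces at y = +-35 mm, round front noses end at x = -35 mm
- jar: bystander: round clear glass jar with a grey lid, 34 mm across, 52 mm high, loose, origin at the centre of its underside; it stands at the right of the work. Nearer the robot a fixed grey drawer cabinet stands on the table (about x 0.2 to 0.42 m, y below 0.04 m): keep the arm and gripper clear of it
- eraser: bystander: blue and white eraser lying on the table, 48 mm long along its own y, 21 mm wide, 13 mm high, loose, origin under its middle; between the two docks
- tape: bystander: flat blue tape roll, 72 mm across, 12 mm high, loose, origin at the centre of its underside; behind the docks
- cup: bystander: white mixing cup, 60 mm across, 42 mm high, loose, origin at the centre of its underside; behind the docks
- glue: bystander: white tube of glue lying on the table, 126 mm long along its own y, 38 mm wide, 25 mm high, loose, origin under its middle; at the left of the work
- black_bottle: bystander: black paint bottle with a white pointed cap, 34 mm in diameter, 100 mm high, loose, origin at the centre of its underside; far left, behind the docks
Mind the look-alikes: they are no part of the job. What is shaped like the bottle_yellow but orange is not meant.

How it is judged:
By the outcome, as a careful person would: the job done as asked, in the order asked, and still so for the second after the job is handed in, with the robot touching nothing.
It also fails if it takes over 72 s, if anything falls off the work surface, if the arm or the gripper's body presses on something with over 40 N, if the wrist force passes 120 N, or if a joint passes its speed limit or range.

## Working session

There is one attempt and no reset: what is moved stays moved. The work goes in short steps, Python scripts to look and compute and a shell command to move; the robot and the scene stay as the last step left them, time stands still between calls to the robot, and variables do not carry over. Pictures are saved under pics/ and viewed, about 8 in all and at most 12, crops included, and the job is handed in when it is done.

```bash
mkdir -p pics
cat > h.py <<'E'
from cell import bot, optics, finish_job
import numpy as np, cv2
from scipy.spatial.transform import Rotation as R
def cap(n,save=None):
    s=bot.observe(); c=optics.capture(n)
    if n=="wrist":
        T=np.eye(4);T[:3,:3]=R.from_rotvec(s["tcp_rot"]).as_matrix();T[:3,3]=s["ee_pos"];M=T@np.array(c["hand_eye"])
    else:
        M=np.eye(4);o=np.array(c["orientation"],float)
        M[:3,:3]=o if o.shape==(3,3) else R.from_rotvec(o).as_matrix() if o.size==3 else R.from_quat(o).as_matrix()
        M[:3,3]=c["origin"]
    c["M"]=M
    if save: cv2.imwrite("pics/"+save,c["color"][:,:,::-1])
    return c
def cloud(c):
    z=c["range_z"];v,u=np.indices(z.shape);K=np.array(c["K"])
    P=np.stack([(u-K[0,2])/K[0,0]*z,(v-K[1,2])/K[1,1]*z,z],-1)
    W=P@c["M"][:3,:3].T+c["M"][:3,3];W[z==0]=np.nan
    return W
def proj(c,p):
    q=c["M"][:3,:3].T@(np.array(p)-c["M"][:3,3]);K=np.array(c["K"]);q=K@q;return (q[:2]/q[2]).round().astype(int)
E
python3 - <<'E'
from h import *
s=bot.observe();print(s["time"],s["ee_pos"],s["tcp_rot"],s["grip_width"])
c=cap("scene","s0.png");print(c["orientation"],c["origin"])
for t in ["bottle_blue","bottle_yellow","dock_a","dock_b","jar","eraser","tape","cup","glue","black_bottle"]:
    for d in optics.pinpoint("scene",t): print(t,np.round(d["position"]),round(d["confidence"],2),proj(c,d["position"]))
E
```

```text
0.0 [5.74527130e+02 2.22997481e-02 2.27131484e+02] [-3.14157396e+00 -9.94888502e-05  2.69149180e-03] 0.9976361611024998
[-1.19473968  2.37467548 -0.95393933] [ 20.44959969 638.65651003 796.9675638 ]
bottle_blue [502. 326.   3.] 0.76 [244 273]
bottle_yellow [457.  58.  -2.] 0.94 [365 226]
bottle_yellow [496. 160.  -2.] 0.64 [314 237]
dock_a [621. 302.  -2.] 0.96 [220 230]
dock_a [605. 132.   2.] 0.91 [291 198]
dock_b [621. 302.  -2.] 0.96 [220 230]
dock_b [605. 132.   2.] 0.91 [291 198]
jar [575. -18.   6.] 0.86 [352 176]
jar [503. 329.   1.] 0.55 [243 274]
eraser [559. 213.   1.] 0.58 [274 228]
tape [727. 160.  -1.] 0.59 [248 172]
cup [731. 265.  -2.] 0.88 [207 191]
cup [500. 162.  -0.] 0.17 [312 235]
glue [555. 434.  -2.] 0.64 [179 284]
glue [729. 162.  -3.] 0.51 [247 173]
black_bottle [662. 428.  -2.] 0.77 [155 246]
```

View pics/s0.png

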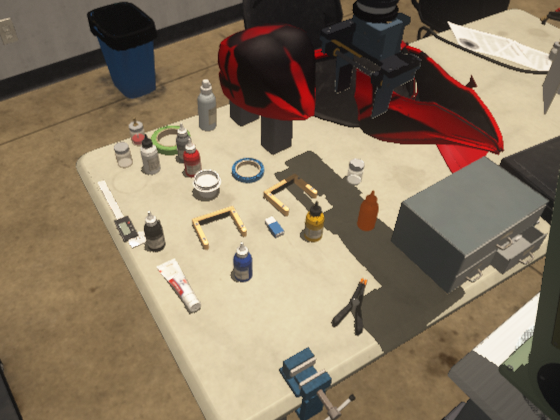

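The blue bottle is at about px (243,265) and the yellow one at (315,222). The orange look-alike is at (368,210), and the black bottle (153,232) and the rear bottles could also be mistaken for them. I choose by colour and go above the bottles for a close look.

```bash
python3 -m jog '[{"turn":[0,0,0],"slide":[-0.24,-0.575,-0.3],"hand":-0.56},{"turn":[0,0,0],"slide":[-0.24,-0.575,-0.3],"hand":-0.56},{"turn":[0,0,0],"slide":[-0.24,-0.575,-0.3],"hand":-0.56},{"turn":[0,0,0],"slide":[-0.24,-0.575,-0.3],"hand":-0.56},{"turn":[0,0,0],"slide":[-0.24,-0.575,-0.3],"hand":-0.56},{"turn":[0,0,0],"slide":[-0.24,-0.575,-0.3],"hand":-0.56},{"turn":[0,0,0],"slide":[-0.24,-0.575,-0.3],"hand":-0.56},{"turn":[0,0,0],"slide":[-0.24,-0.575,-0.3],"hand":-0.56}]' 10
python3 - <<'E'
from h import *
s=bot.observe();print(s["time"],s["ee_pos"],s["tcp_rot"],s["grip_width"])
c=cap("wrist","w0.png");print(c["hand_eye"])
for t in ["bottle_blue","bottle_yellow","dock_a","jar","eraser","glue"]:
    for d in optics.pinpoint("wrist",t): print(t,np.round(d["position"]),round(d["confidence"],2),proj(c,d["position"]))
W=cloud(c)
np.save("W0.npy",W)
d=cap("side","side0.png")
E
```

```text
time: 1.35
ee_pos: [478.9, 229.9, 347.8]
tcp_rot: [3.141, 0.002, 0.001]
contact_force: [0.6, -0.6, -0.0]
grip_width: 0.33
1.35 [478.912655   229.90697432 347.80230075] [3.14081926e+00 1.69625781e-03 5.86926763e-04] 0.3301092211220643
[[ 9.99999962e-01 -2.08252679e-04 -1.79092328e-04  1.79004784e-01]
 [ 2.50112009e-04  9.59892447e-01  2.80368379e-01 -7.96919413e+01]
 [ 1.13521907e-04 -2.80368413e-01  9.59892463e-01 -1.56880837e+02]
 [ 0.00000000e+00  0.00000000e+00  0.00000000e+00  1.00000000e+00]]
bottle_blue [500. 333.  -4.] 0.87 [295 103]
bottle_yellow [458.  56.  -2.] 0.87 [269 267]
jar [562. 214.  -3.] 0.74 [331 179]
eraser [560. 213.  -1.] 0.75 [330 180]
eraser [502. 161.   0.] 0.15 [294 210]
glue [550. 434.   2.] 0.55 [330  28]
```

View pics/w0.png

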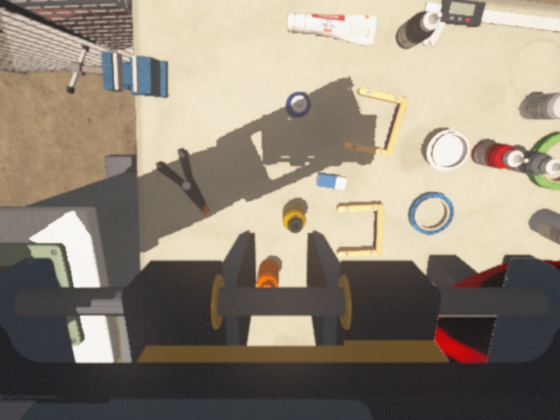

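View pics/side0.png

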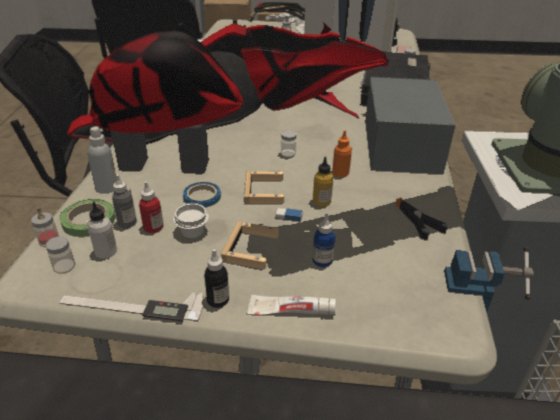

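The wrist view shows blue at (297,103), yellow at (293,219) and orange at (268,273), with the docks at (385,120) and (362,228) and the eraser at (331,181). Next I measure the dock poses and bottle axes from the depth.

Run:
```python
from h import *
from scipy.optimize import minimize
cs=cap("scene");Ws=cloud(cs);Wd=cloud(cap("side"));Ww=np.load("W0.npy")
for n,W in [("w",Ww),("scene",Ws),("side",Wd)]:
    g=W[np.isfinite(W[...,0])]
    for nm,p in [("A",(621,302)),("B",(605,132))]:
        m=(np.hypot(g[:,0]-p[0],g[:,1]-p[1])<75)&(g[:,2]>13)&(g[:,2]<24)
        q=g[m,:2]
        def cost(v):
            c,s_=np.cos(v[2]),np.sin(v[2]);d=q-v[:2];x=d[:,0]*c+d[:,1]*s_;y=-d[:,0]*s_+d[:,1]*c
            def seg(x,y,hx,hy): return np.hypot(np.maximum(abs(x)-hx,0),np.maximum(abs(y)-hy,0))
            e=np.minimum(np.minimum(seg(x-2.5,y-40,32.5,0),seg(x-2.5,y+40,32.5,0)),seg(x-35,y,0,40))
            return np.minimum(e,15).mean()
        if m.sum()<30: print(n,nm,m.sum());continue
        b=min((minimize(cost,[p[0],p[1],a],method="Nelder-Mead") for a in(-.2,0,.2)),key=lambda r:r.fun)
        print(n,nm,m.sum(),b.x.round(3),round(b.fun,2))
    for nm,p in [("blue",(502,328)),("yel",(497,160)),("orange",(457,57))]:
        for lo,hi in((15,60),(72,95)):
            m=(np.hypot(g[:,0]-p[0],g[:,1]-p[1])<35)&(g[:,2]>lo)&(g[:,2]<hi);q=g[m,:2]
            if len(q)<10: continue
            r0=11 if lo>60 else (17 if nm=="blue" else 18)
            f=minimize(lambda v:np.minimum(abs(np.hypot(*(q-v).T)-r0),8).mean(),p,method="Nelder-Mead");print(n,nm,lo,m.sum(),f.x.round(1),round(f.fun,2))
```

```text
w A 1070 [ 6.17278e+02  3.04880e+02 -2.02000e-01] 2.66
w B 833 [6.05950e+02 1.32576e+02 5.60000e-02] 2.71
w blue 15 195 [502.6 329.4] 1.75
w blue 72 200 [505.7 331.3] 3.44
w yel 15 220 [498.6 161.8] 0.45
w yel 72 180 [499. 159.] 2.78
w orange 15 299 [456.8  56.4] 0.48
w orange 72 52 [457.3  56.2] 0.64
scene A 469 [ 6.15744e+02  3.05578e+02 -2.01000e-01] 2.81
scene B 406 [6.04931e+02 1.32840e+02 5.70000e-02] 2.79
scene blue 15 328 [501.3 328.8] 1.09
scene blue 72 103 [489.4 336.4] 2.96
scene yel 15 304 [498.2 161.3] 0.93
scene yel 72 110 [500.7 159.7] 2.76
scene orange 15 310 [456.2  56.1] 1.1
scene orange 72 102 [459.   52.5] 2.78
side A 620 [ 6.17887e+02  3.06713e+02 -2.02000e-01] 2.63
side B 428 [6.06873e+02 1.33558e+02 5.90000e-02] 2.76
side blue 15 519 [501.8 327.9] 1.03
side blue 72 132 [499.8 342.4] 2.86
side yel 15 415 [498.8 160.8] 0.97
side yel 72 110 [498.5 158. ] 2.69
side orange 15 357 [457.1  55.4] 1.11
side orange 72 96 [457.2  52.4] 2.91
```

```bash
cat >> h.py <<'E'
def pose(tip,psi,a=20,roll=0):
    """roll>0 (deg): right end of body raised"""
    a=np.radians(a);d=np.array([np.cos(psi),np.sin(psi),0]);up=np.array([0,0,1.])
    z=np.sin(a)*d-np.cos(a)*up;y=-(np.cos(a)*d+np.sin(a)*up);x=np.cross(y,z)
    Rm=R.from_rotvec(-np.radians(roll)*d).as_matrix()@np.stack([x,y,z],1)
    return Rm,np.array(tip)-14*Rm[:,2]
def rel(*args,**k):
    s=bot.observe();R0=R.from_rotvec(s["tcp_rot"]).as_matrix();Rm,p=pose(*args,**k)
    print("turn",(R.from_matrix(R0.T@Rm).as_rotvec()/(np.pi/2)).round(3),"slide",(R0.T@(p-s["ee_pos"])/400).round(4))
def tip():
    s=bot.observe();m=R.from_rotvec(s["tcp_rot"]).as_matrix();return np.array(s["ee_pos"])+14*m[:,2]
E
python3 - <<'E'
from h import *
P=np.array([502,329,0]);d=np.array([np.cos(-.2),np.sin(-.2),0])
rel(P-47*d+[0,0,150],-.2)
E
```

```text
turn [0.161 0.196 1.114] slide [-0.07   -0.2742  0.4616]
```

```bash
python3 -m jog '[{"turn":[0.1,0.12,0.7],"slide":[-0.07,-0.27,0.2],"hand":-0.56},{"turn":[0.1,0.12,0.7],"slide":[-0.07,-0.27,0.2],"hand":-0.56},{"turn":[0.1,0.12,0.7],"slide":[-0.07,-0.27,0.2],"hand":-0.56},{"turn":[0.1,0.12,0.7],"slide":[-0.07,-0.27,0.2],"hand":-0.56},{"turn":[0.1,0.12,0.7],"slide":[-0.07,-0.27,0.2],"hand":-0.56},{"turn":[0.1,0.12,0.7],"slide":[-0.07,-0.27,0.2],"hand":-0.56},{"turn":[0.1,0.12,0.7],"slide":[-0.07,-0.27,0.2],"hand":-0.56},{"turn":[0.1,0.12,0.7],"slide":[-0.07,-0.27,0.2],"hand":-0.56},{"turn":[0.1,0.12,0.7],"slide":[-0.07,-0.27,0.2],"hand":-0.56},{"turn":[0.1,0.12,0.7],"slide":[-0.07,-0.27,0.2],"hand":-0.56}]'
python3 - <<'E'
from h import *
P=np.array([502,329,0]);d=np.array([np.cos(-.2),np.sin(-.2),0])
rel(P-47*d+[0,0,150],-.2)
E
```

```text
time: 2.85
ee_pos: [451.0, 338.0, 268.0]
tcp_rot: [-2.539, 1.562, -0.268]
contact_force: [0.3, 0.5, 0.1]
grip_width: 0.218
turn [0.063 0.075 0.416] slide [-0.0219  0.0555  0.2553]
```

```bash
python3 -m jog '[{"turn":[0.063,0.075,0.416],"slide":[-0.0219,0.0555,0.255],"hand":-0.56},{"turn":[0.063,0.075,0.416],"slide":[-0.0219,0.0555,0.255],"hand":-0.56},{"turn":[0.063,0.075,0.416],"slide":[-0.0219,0.0555,0.255],"hand":-0.56},{"turn":[0.063,0.075,0.416],"slide":[-0.0219,0.0555,0.255],"hand":-0.56},{"turn":[0.063,0.075,0.416],"slide":[-0.0219,0.0555,0.255],"hand":-0.56},{"turn":[0.063,0.075,0.416],"slide":[-0.0219,0.0555,0.255],"hand":-0.56},{"turn":[0.063,0.075,0.416],"slide":[-0.0219,0.0555,0.255],"hand":-0.56}]'
python3 - <<'E'
from h import *
P=np.array([502,329,0]);d=np.array([np.cos(-.2),np.sin(-.2),0])
rel(P-47*d+[0,0,9],-.2);print(tip())
c=cap("wrist","w1.png")
for t in ["bottle_blue","dock_a"]:
    for e in optics.pinpoint("wrist",t): print(t,np.round(e["position"]),round(e["confidence"],2),proj(c,e["position"]))
E
```

```text
time: 3.55
ee_pos: [475.2, 314.9, 176.1]
tcp_rot: [-1.899, 2.216, -0.304]
contact_force: [-0.0, -0.1, 0.2]
grip_width: 0.22
turn [0.036 0.024 0.026] slide [-0.0425  0.1766  0.3498]
[479.22250036 314.64320693 162.68116911]
bottle_blue [500. 330.  -3.] 0.87 [268 220]
```

View pics/w1.png

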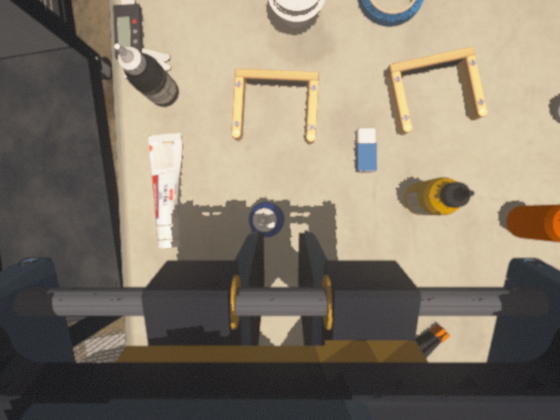

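The picture shows blue at (266,219) straight ahead of the fingers, dock A at (276,100), yellow at (440,196) and orange at (535,222). The arm is short of the pre-push spot, so I correct that before descending.

Run:
```python
from h import *
P=np.array([502,329,0]);d=np.array([np.cos(-.2),np.sin(-.2),0])
print(bot.observe()["ee_pos"])
rel(P-47*d+[0,0,150],-.2)
```

```text
[474.52424133 315.36773693 175.87526226]
turn [0.037 0.024 0.026] slide [-0.0498  0.0731  0.0124]
```

```bash
python3 -m jog '[{"turn":[0.037,0.024,0.026],"slide":[-0.05,0.073,0.012],"hand":-0.56},{"turn":[0.037,0.024,0.026],"slide":[-0.05,0.073,0.012],"hand":-0.56},{"turn":[0.037,0.024,0.026],"slide":[-0.05,0.073,0.012],"hand":-0.56},{"turn":[0.037,0.024,0.026],"slide":[-0.05,0.073,0.012],"hand":-0.56}]'
python3 - <<'E'
from h import *
P=np.array([502,329,0]);d=np.array([np.cos(-.2),np.sin(-.2),0])
print(tip(),bot.observe()["joints"])
rel(P-47*d+[0,0,9],-.2)
E
```

```text
time: 4.1
ee_pos: [475.1, 315.5, 176.4]
tcp_rot: [-1.9, 2.213, -0.306]
contact_force: [-1.0, -0.5, 0.3]
grip_width: 0.217
[479.13642677 315.20556518 163.04021684] [ 0.67811696  0.25615354  1.83321734 -0.26686108  0.85184039  2.55691371]
turn [0.035 0.024 0.027] slide [-0.0412  0.1769  0.3505]
```

Joint 6 is at its limit (2.557). I turn the tool half round, so that the camera is behind, and push with the other side of the fingers.

```bash
sed -i 's/y=-(np.cos(a)\*d+np.sin(a)\*up)/y=np.cos(a)*d+np.sin(a)*up/' h.py
python3 -m jog '[{"turn":[0,0,-0.98],"slide":[0,0.06,-0.03],"hand":-0.56},{"turn":[0,0,-0.98],"slide":[0,0.06,-0.03],"hand":-0.56},{"turn":[0,0,-0.98],"slide":[0,0.06,-0.03],"hand":-0.56},{"turn":[0,0,-0.98],"slide":[0,0.06,-0.03],"hand":-0.56},{"turn":[0,0,-0.98],"slide":[0,0.06,-0.03],"hand":-0.56},{"turn":[0,0,-0.98],"slide":[0,0.06,-0.03],"hand":-0.56},{"turn":[0,0,-0.98],"slide":[0,0.06,-0.03],"hand":-0.56},{"turn":[0,0,-0.98],"slide":[0,0.06,-0.03],"hand":-0.56},{"turn":[0,0,-0.98],"slide":[0,0.06,-0.03],"hand":-0.56},{"turn":[0,0,-0.98],"slide":[0,0.06,-0.03],"hand":-0.56}]'
python3 - <<'E'
from h import *
P=np.array([502,329,0]);d=np.array([np.cos(-.2),np.sin(-.2),0])
print(tip(),bot.observe()["joints"])
rel(P-47*d+[0,0,150],-.2)
E
```

```text
time: 5.1
ee_pos: [449.0, 319.2, 181.0]
tcp_rot: [-3.079, 0.335, -0.46]
contact_force: [-0.1, -0.6, -0.6]
grip_width: 0.217
[453.05933388 318.94329119 167.59109824] [ 0.71808486  0.22603825  1.86248429 -0.2758488   0.86198369  1.09499388]
turn [-0.047  0.01  -1.014] slide [-0.0182 -0.0483  0.0432]
```

```bash
python3 -m jog '[{"turn":[-0.047,0.01,-1],"slide":[-0.018,-0.048,0.043],"hand":-0.56},{"turn":[-0.047,0.01,-1],"slide":[-0.018,-0.048,0.043],"hand":-0.56},{"turn":[-0.047,0.01,-1],"slide":[-0.018,-0.048,0.043],"hand":-0.56},{"turn":[-0.047,0.01,-1],"slide":[-0.018,-0.048,0.043],"hand":-0.56},{"turn":[-0.047,0.01,-1],"slide":[-0.018,-0.048,0.043],"hand":-0.56},{"turn":[-0.047,0.01,-1],"slide":[-0.018,-0.048,0.043],"hand":-0.56},{"turn":[-0.047,0.01,-1],"slide":[-0.018,-0.048,0.043],"hand":-0.56},{"turn":[-0.047,0.01,-1],"slide":[-0.018,-0.048,0.043],"hand":-0.56},{"turn":[-0.047,0.01,-1],"slide":[-0.018,-0.048,0.043],"hand":-0.56},{"turn":[-0.047,0.01,-1],"slide":[-0.018,-0.048,0.043],"hand":-0.56}]'
python3 - <<'E'
from h import *
P=np.array([502,329,0]);d=np.array([np.cos(-.2),np.sin(-.2),0])
print(tip(),bot.observe()["joints"])
rel(P-47*d+[0,0,50],-.2)
rel(P-47*d+[0,0,9],-.2)
E
```

```text
time: 6.1
ee_pos: [451.4, 339.3, 163.3]
tcp_rot: [2.302, 1.706, 0.332]
contact_force: [0.3, 0.1, -0.1]
grip_width: 0.218
[456.029126   338.27893842 150.0863691 ] [ 0.78619471  0.27460851  1.85954073 -0.38653756  0.85171362 -0.25544413]
turn [-0.002  0.002 -0.06 ] slide [-0.0075 -0.0847  0.2354]
turn [-0.002  0.002 -0.06 ] slide [-0.0105 -0.1193  0.3318]
```

Descend, then check from the side.

```bash
python3 -m jog '[{"turn":[0,0,-0.06],"slide":[-0.0075,-0.085,0.235],"hand":-0.56},{"turn":[0,0,-0.06],"slide":[-0.0075,-0.085,0.235],"hand":-0.56},{"turn":[0,0,-0.06],"slide":[-0.0075,-0.085,0.235],"hand":-0.56},{"turn":[0,0,-0.06],"slide":[-0.009,-0.1,0.28],"hand":-0.56},{"turn":[0,0,-0.06],"slide":[-0.0105,-0.119,0.331],"hand":-0.56},{"turn":[0,0,-0.06],"slide":[-0.0105,-0.119,0.331],"hand":-0.56},{"turn":[0,0,-0.06],"slide":[-0.0105,-0.119,0.331],"hand":-0.56}]'
python3 - <<'E'
from h import *
P=np.array([502,329,0]);d=np.array([np.cos(-.2),np.sin(-.2),0])
print(tip())
rel(P-47*d+[0,0,9],-.2)
for k in (33,27,10,-35,-87): rel(P-k*d+[0,0,9],-.2)
c=cap("side","s1.png")
cv2.imwrite("pics/s1c.png",cv2.resize(c["color"][130:350,200:460,::-1],None,fx=3,fy=2.7))
E
```

```text
time: 6.8
ee_pos: [452.2, 340.2, 24.2]
tcp_rot: [2.218, 1.8, 0.317]
contact_force: [-1.2, 0.4, -0.3]
grip_width: 0.221
[456.86199068 339.20438749  11.06583877]
turn [-0.002  0.001 -0.005] slide [-0.0026 -0.0035  0.0042]
turn [-0.002  0.001 -0.005] slide [-0.0024  0.0294  0.0161]
turn [-0.002  0.001 -0.005] slide [-0.0023  0.0435  0.0212]
turn [-0.002  0.001 -0.005] slide [-0.002   0.0834  0.0357]
turn [-0.002  0.001 -0.005] slide [-0.0012  0.1893  0.0739]
turn [-0.002  0.001 -0.005] slide [-2.000e-04  3.115e-01  1.180e-01]
```

View pics/s1c.png

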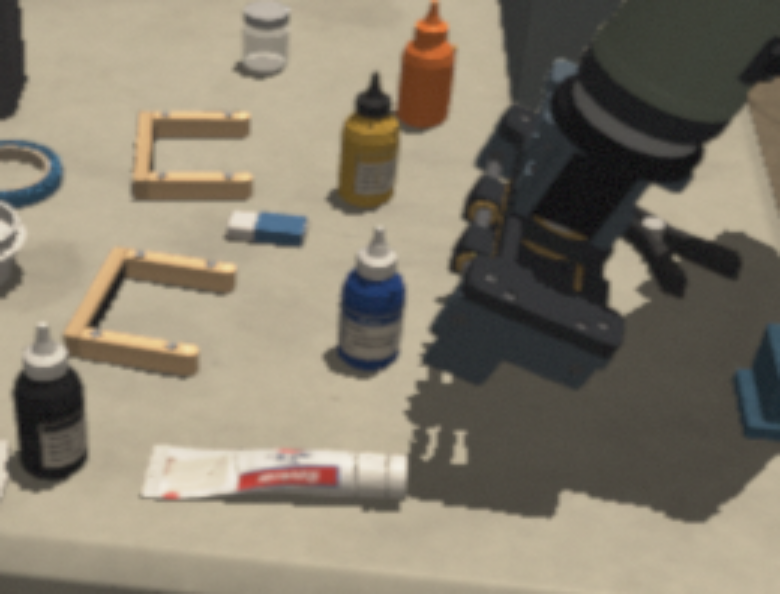

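Blue stands free about 30 mm ahead of the fingers. Slow contact, then push.

```bash
python3 -m jog '[{"turn":[0,0,-0.005],"slide":[-0.0025,0.013,0.010],"hand":-0.56},{"turn":[0,0,-0.005],"slide":[-0.0024,0.027,0.0155],"hand":-0.56},{"turn":[0,0,-0.005],"slide":[-0.0024,0.034,0.018],"hand":-0.56},{"turn":[0,0,-0.005],"slide":[-0.0023,0.039,0.0195],"hand":-0.56},{"turn":[0,0,-0.005],"slide":[-0.0023,0.0435,0.0212],"hand":-0.56},{"turn":[0,0,-0.005],"slide":[-0.0023,0.0485,0.023],"hand":-0.56},{"turn":[0,0,-0.005],"slide":[-0.0022,0.055,0.0255],"hand":-0.56},{"turn":[0,0,-0.005],"slide":[-0.0021,0.0645,0.029],"hand":-0.56},{"turn":[0,0,-0.005],"slide":[-0.002,0.076,0.033],"hand":-0.56},{"turn":[0,0,-0.005],"slide":[-0.002,0.088,0.0373],"hand":-0.56}]'
cat >> h.py <<'E'
def cyl(p,r,cams=("side","scene"),save=None):
    from scipy.optimize import minimize
    for n in cams:
        c=cap(n,save and n+save);W=cloud(c);g=W[np.isfinite(W[...,0])]
        hsv=cv2.cvtColor(c["color"],cv2.COLOR_RGB2HSV)[np.isfinite(W[...,0])]
        lo,hi=((100,130) if r==17 else (17,32))
        col=(hsv[:,0]>=lo)&(hsv[:,0]<=hi)&(hsv[:,1]>110)
        m=col&(np.hypot(g[:,0]-p[0],g[:,1]-p[1])<40)&(g[:,2]>22)&(g[:,2]<62);q=g[m]
        if len(q)<25: print(n,"few",len(q));continue
        def cost(v): return np.minimum(abs(np.hypot(q[:,0]-v[0]-v[2]*q[:,2],q[:,1]-v[1]-v[3]*q[:,2])-r),8).mean()
        f=minimize(lambda v:cost([*v,0,0]),p,method="Nelder-Mead")
        print(n,len(q),f.x.round(1),round(f.fun,2))
E
python3 - <<'E'
from h import *
P=np.array([502,329,0]);d=np.array([np.cos(-.2),np.sin(-.2),0])
t=tip();print(t,bot.observe()["contact_force"], "k",(P-t)@d)
cyl((t+29*d)[:2],17)
rel(P+45*d+[0,0,9],-.2)
E
```

```text
time: 7.85
ee_pos: [488.9, 330.8, 20.3]
tcp_rot: [2.211, 1.808, 0.312]
contact_force: [-1.0, 0.4, 0.6]
grip_width: 0.22
[493.52764024 329.79044476   7.17317248] [-0.99526483  0.36727557  0.58600899] k 8.460513762722654
side 194 [520.5 322.5] 1.75
scene few 0
turn [-0.002  0.002  0.   ] slide [0.0022 0.1261 0.0408]
```

```bash
python3 -m jog '[{"turn":[0,0,0],"slide":[0.0003,0.019,0.003],"hand":-0.56},{"turn":[0,0,0],"slide":[0.0006,0.038,0.0096],"hand":-0.56},{"turn":[0,0,0],"slide":[0.001,0.057,0.0164],"hand":-0.56},{"turn":[0,0,0],"slide":[0.0013,0.075,0.023],"hand":-0.56},{"turn":[0,0,0],"slide":[0.0016,0.094,0.030],"hand":-0.56},{"turn":[0,0,0],"slide":[0.002,0.113,0.037],"hand":-0.56},{"turn":[0,0,0],"slide":[0.0024,0.132,0.0436],"hand":-0.56},{"turn":[0,0,0],"slide":[0.0028,0.151,0.0504],"hand":-0.56},{"turn":[0,0,0],"slide":[0.0032,0.170,0.057],"hand":-0.56},{"turn":[0,0,0],"slide":[0.0036,0.183,0.0617],"hand":-0.56}]'
cat >> h.py <<'E'
DOCK={"A":(617,305.5,-.202),"B":(606,133,.057)}
def loc(n,p):
    x,y,t=DOCK[n];e=np.array([p[0]-x,p[1]-y]);return np.array([e@[np.cos(t),np.sin(t)],e@[-np.sin(t),np.cos(t)]]).round(1)
E
sed -i 's/print(n,len(q),f.x.round(1),round(f.fun,2))/print(n,len(q),f.x.round(1),round(f.fun,2),loc("A" if r==17 else "B",f.x))/' h.py
python3 - <<'E'
from h import *
P=np.array([502,329,0]);d=np.array([np.cos(-.2),np.sin(-.2),0])
t=tip();print(t,bot.observe()["contact_force"], "k",(P-t)@d,loc("A",t))
cyl((t+29*d)[:2],17)
rel(P+89*d+[0,0,9],-.2)
E
```

```text
time: 8.95
ee_pos: [565.3, 316.7, 21.9]
tcp_rot: [2.211, 1.808, 0.312]
contact_force: [-0.1, 0.3, -0.6]
grip_width: 0.22
[569.91183416 315.74723414   8.72094105] [-0.06398908  0.32653956 -0.62575086] k -69.19103702648006 [-48.2   0.6]
side 116 [598.  307.9] 1.99 [-19.1  -1.5]
scene few 0
turn [-0.002  0.002  0.   ] slide [-0.0014  0.0465  0.0162]
```

```bash
python3 -m jog '[{"turn":[0,0,0],"slide":[0,0.017,0.006],"hand":-0.56},{"turn":[0,0,0],"slide":[0,0.034,0.012],"hand":-0.56},{"turn":[0,0,0],"slide":[-0.001,0.044,0.0155],"hand":-0.56},{"turn":[0,0,0],"slide":[-0.0014,0.050,0.0175],"hand":-0.56},{"turn":[0,0,0],"slide":[-0.0014,0.050,0.0175],"hand":-0.56}]'
python3 - <<'E'
from h import *
d=np.array([np.cos(-.2),np.sin(-.2),0])
t=tip();print(t,bot.observe()["contact_force"],loc("A",t))
cyl((t+29*d)[:2],17)
rel(t-60*d,-.2)
rel(t-60*d+[0,0,150],-.2)
E
```

```text
time: 9.55
ee_pos: [585.5, 312.0, 22.1]
tcp_rot: [2.211, 1.808, 0.312]
contact_force: [-0.4, -0.1, 0.3]
grip_width: 0.216
[590.12588134 311.0052967    8.89864732] [-0.36726061 -0.12422662  0.30500088] [-27.4   0. ]
side 93 [620.4 302.7] 1.87 [ 3.9 -2.1]
scene few 0
turn [-0.003  0.002  0.001] slide [-1.000e-04 -1.403e-01 -5.040e-02]
turn [-0.003  0.002  0.001] slide [-0.0012 -0.0135 -0.4033]
```

Blue is at (+4,-2) in dock A's own frame. Back off and rise.

```bash
python3 -m jog '[{"turn":[0,0,0],"slide":[0,-0.02,-0.0072],"hand":-0.56},{"turn":[0,0,0],"slide":[0,-0.07,-0.025],"hand":-0.56},{"turn":[0,0,0],"slide":[0,-0.14,-0.05],"hand":-0.56},{"turn":[0,0,0],"slide":[0,-0.14,-0.05],"hand":-0.56},{"turn":[0,0,0],"slide":[-0.001,-0.0135,-0.40],"hand":-0.56},{"turn":[0,0,0],"slide":[-0.001,-0.0135,-0.40],"hand":-0.56},{"turn":[0,0,0],"slide":[-0.001,-0.0135,-0.40],"hand":-0.56},{"turn":[0,0,0],"slide":[-0.001,-0.0135,-0.40],"hand":-0.56}]'
python3 - <<'E'
from h import *
print(tip())
cyl((620,303),17)
cyl((498.5,161),18)
P=np.array([498.5,161,0]);psi=-.34;d=np.array([np.cos(psi),np.sin(psi),0])
rel(P-50*d+[0,0,150],psi,roll=5)
E
```

```text
time: 10.45
ee_pos: [530.8, 326.8, 179.5]
tcp_rot: [2.209, 1.805, 0.336]
contact_force: [0.7, 1.2, 0.4]
grip_width: 0.219
[535.56379706 325.95736268 166.41134521]
side 195 [618.  303.9] 1.89 [ 1.3 -1.4]
scene 86 [617.8 303.8] 1.75 [ 1.1 -1.5]
side 183 [499.  160.3] 1.15 [-105.3   33.4]
scene 183 [498.3 161. ] 1.25 [-106.   34.]
turn [ 0.    -0.079  0.066] slide [-0.3891 -0.1211 -0.0248]
```

```bash
python3 -m jog '[{"turn":[0,-0.079,0.066],"slide":[-0.389,-0.121,-0.025],"hand":-0.56},{"turn":[0,-0.079,0.066],"slide":[-0.389,-0.121,-0.025],"hand":-0.56},{"turn":[0,-0.079,0.066],"slide":[-0.389,-0.121,-0.025],"hand":-0.56},{"turn":[0,-0.079,0.066],"slide":[-0.389,-0.121,-0.025],"hand":-0.56},{"turn":[0,-0.079,0.066],"slide":[-0.389,-0.121,-0.025],"hand":-0.56},{"turn":[0,-0.079,0.066],"slide":[-0.389,-0.121,-0.025],"hand":-0.56},{"turn":[0,-0.079,0.066],"slide":[-0.389,-0.121,-0.025],"hand":-0.56}]'
python3 - <<'E'
from h import *
P=np.array([498.7,160.8,0]);psi=-.34;d=np.array([np.cos(psi),np.sin(psi),0])
print(tip(),P-50*d,bot.observe()["joints"])
rel(P-50*d+[0,0,60],psi,roll=5)
rel(P-50*d+[0,0,10],psi,roll=5)
E
```

```text
time: 11.35
ee_pos: [449.4, 182.4, 164.2]
tcp_rot: [2.274, 1.635, 0.192]
contact_force: [-0.7, 0.2, -0.1]
grip_width: 0.217
[453.56378299 179.78687368 151.05408804] [451.56226672 177.47435461   0.        ] [ 0.57556984  0.17047563  2.00688241 -0.4379408   0.85661186 -0.39906668]
turn [ 0.002 -0.003 -0.   ] slide [ 0.012  -0.0808  0.2126]
turn [ 0.002 -0.003 -0.   ] slide [ 0.0224 -0.1237  0.3295]
```

```bash
python3 -m jog '[{"turn":[0,0,0],"slide":[0.012,-0.081,0.2126],"hand":-0.56},{"turn":[0,0,0],"slide":[0.012,-0.081,0.2126],"hand":-0.56},{"turn":[0,0,0],"slide":[0.015,-0.095,0.25],"hand":-0.56},{"turn":[0,0,0],"slide":[0.019,-0.108,0.29],"hand":-0.56},{"turn":[0,0,0],"slide":[0.0224,-0.1237,0.3295],"hand":-0.56},{"turn":[0,0,0],"slide":[0.0224,-0.1237,0.3295],"hand":-0.56}]'
python3 - <<'E'
from h import *
P=np.array([498.7,160.8,0]);psi=-.34;d=np.array([np.cos(psi),np.sin(psi),0])
print(tip(),bot.observe()["contact_force"],(P-tip())@d)
for k in (50,0,-50): rel(P-k*d+[0,0,10],psi,roll=5)
c=cap("scene")
cv2.imwrite("pics/s2c.png",cv2.resize(c["color"][130:330,220:460,::-1],None,fx=3,fy=3))
E
```

```text
time: 11.95
ee_pos: [446.2, 179.5, 21.3]
tcp_rot: [2.274, 1.637, 0.186]
contact_force: [-0.3, -0.6, 1.2]
grip_width: 0.22
[450.34971746 176.79319243   8.16165869] [-0.28596715 -0.58775557  1.20680185] 50.91597767889681
turn [ 0.    -0.001  0.001] slide [ 0.0022  0.0038 -0.0037]
turn [ 0.    -0.001  0.001] slide [0.002  0.1213 0.039 ]
turn [ 0.    -0.001  0.001] slide [0.0018 0.2387 0.0818]
```

View pics/s2c.png

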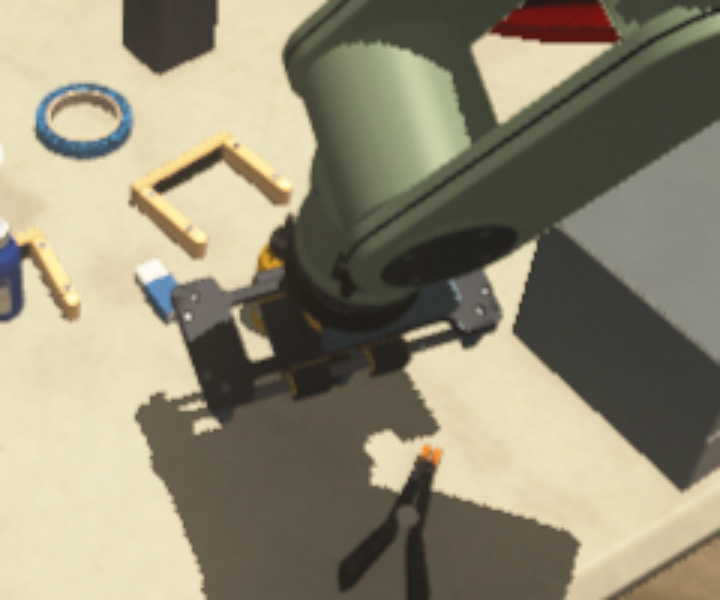

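The gripper is down behind yellow (crop px 275,255), clear of the cabinet. I make slow contact, keeping the body off the orange bottle.

```bash
python3 -m jog '[{"turn":[0,0,0],"slide":[0.002,0.018,0.0015],"hand":-0.56},{"turn":[0,0,0],"slide":[0.002,0.032,0.0065],"hand":-0.56},{"turn":[0,0,0],"slide":[0.002,0.0414,0.010],"hand":-0.56},{"turn":[0,0,0],"slide":[0.002,0.0485,0.0125],"hand":-0.56},{"turn":[0,0,0],"slide":[0.002,0.053,0.0141],"hand":-0.56},{"turn":[0,0,0],"slide":[0.002,0.058,0.0158],"hand":-0.56},{"turn":[0,0,0],"slide":[0.002,0.065,0.0184],"hand":-0.56},{"turn":[0,0,0],"slide":[0.002,0.0743,0.0218],"hand":-0.56},{"turn":[0,0,0],"slide":[0.002,0.086,0.026],"hand":-0.56},{"turn":[0,0,0],"slide":[0.002,0.100,0.031],"hand":-0.56}]'
python3 - <<'E'
from h import *
P=np.array([498.7,160.8,0]);psi=-.34;d=np.array([np.cos(psi),np.sin(psi),0])
t=tip();print(t,bot.observe()["contact_force"],(P-t)@d)
for k in (0,-50): rel(P-k*d+[0,0,10],psi,roll=5)
cyl((t+30*d)[:2],18)
for e in (optics.capture("side"),): 
  for o in optics.pinpoint("side","bottle_yellow"): print(np.round(o["position"]),o["confidence"])
E
```

```text
time: 13.0
ee_pos: [486.3, 165.6, 25.3]
tcp_rot: [2.275, 1.634, 0.19]
contact_force: [-0.1, 0.9, 0.1]
grip_width: 0.217
[490.4610427  162.95303515  12.1668359 ] [-0.13124813  0.92686901  0.05056176] 8.48532486557007
turn [ 0.001 -0.002 -0.   ] slide [0.0023 0.0182 0.0122]
turn [ 0.001 -0.002 -0.   ] slide [0.0023 0.1356 0.0552]
side 126 [517.6 153.6] 1.24 [-87.1  25.6]
scene few 0
[521. 153.   1.] 0.56
```

```bash
python3 -m jog '[{"turn":[0,0,0],"slide":[0.001,0.0147,0.0105],"hand":-0.56},{"turn":[0,0,0],"slide":[0.002,0.031,0.0175],"hand":-0.56},{"turn":[0,0,0],"slide":[0.002,0.0476,0.0235],"hand":-0.56},{"turn":[0,0,0],"slide":[0.002,0.064,0.0295],"hand":-0.56},{"turn":[0,0,0],"slide":[0.002,0.0805,0.0355],"hand":-0.56},{"turn":[0,0,0],"slide":[0.002,0.097,0.0415],"hand":-0.56},{"turn":[0,0,0],"slide":[0.002,0.1134,0.0475],"hand":-0.56}]'
python3 - <<'E'
from h import *
P=np.array([498.7,160.8,0]);psi=-.34;d=np.array([np.cos(psi),np.sin(psi),0])
t=tip();print(t,bot.observe()["contact_force"],(P-t)@d)
cyl((t+30*d)[:2],18,save="3.png")
E
```

```text
time: 13.9
ee_pos: [533.0, 149.6, 23.0]
tcp_rot: [2.275, 1.634, 0.19]
contact_force: [-0.5, -0.1, -0.2]
grip_width: 0.222
[537.21509758 146.98643766   9.87331816] [-0.46748092 -0.11104834 -0.16078043] -40.91693267855186
side 88 [564.4 137.7] 1.01 [-41.3   7.1]
scene few 0
```

View pics/side3.png

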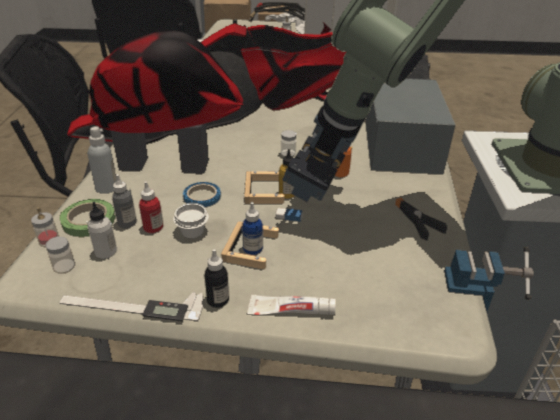

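Run:
```python
from h import *
t=tip();t[2]=9.5
for k in (20,):rel(t+k*np.array([np.cos(-.15),np.sin(-.15),0]),-.34,roll=5)
```

```text
turn [ 0.002 -0.002 -0.001] slide [0.0097 0.046  0.0174]
```

```bash
python3 -m jog '[{"turn":[0,0,0],"slide":[0.0025,0.0115,0.0045],"hand":-0.56},{"turn":[0,0,0],"slide":[0.005,0.023,0.009],"hand":-0.56},{"turn":[0,0,0],"slide":[0.0075,0.035,0.0135],"hand":-0.56},{"turn":[0,0,0],"slide":[0.0097,0.046,0.0175],"hand":-0.56},{"turn":[0,0,0],"slide":[0.0097,0.046,0.0175],"hand":-0.56}]'
python3 - <<'E'
from h import *
psi=-.34;d=np.array([np.cos(psi),np.sin(psi),0])
t=tip();print(t,bot.observe()["contact_force"],loc("B",t))
cyl((t+30*d)[:2],18)
rel(t-10*d,psi,roll=5)
B=t+29*d
p2=-.04;d2=np.array([np.cos(p2),np.sin(p2),0])
print("B",B,loc("B",B),"tip2",B-37*d2)
rel(B-37*d2,p2,roll=2)
E
```

```text
time: 14.5
ee_pos: [553.2, 147.0, 22.5]
tcp_rot: [2.275, 1.633, 0.192]
contact_force: [0.1, 0.6, 0.6]
grip_width: 0.216
[557.33362523 144.38583915   9.42861963] [0.077344   0.64429495 0.62134402] [-47.9  14.1]
side 73 [585.3 135.1] 1.1 [-20.5   3.2]
scene few 0
turn [ 0.001 -0.002 -0.001] slide [ 0.001  -0.0216 -0.0084]
B [584.67351053 134.71471348   9.42861963] [-21.2   2.9] tip2 [547.70310658 136.19431884   9.42861963]
turn [-0.01   0.095 -0.168] slide [-0.0315 -0.0137 -0.0028]
```

```bash
python3 -m jog '[{"turn":[0,0,0],"slide":[0,-0.016,-0.006],"hand":-0.56},{"turn":[-0.005,0.045,-0.08],"slide":[-0.016,-0.014,-0.004],"hand":-0.56},{"turn":[-0.01,0.095,-0.168],"slide":[-0.03,-0.009,-0.001],"hand":-0.56},{"turn":[-0.01,0.095,-0.168],"slide":[-0.03,-0.009,-0.001],"hand":-0.56},{"turn":[-0.01,0.095,-0.168],"slide":[-0.03,-0.009,-0.001],"hand":-0.56}]'
python3 - <<'E'
from h import *
p2=-.04;d2=np.array([np.cos(p2),np.sin(p2),0])
t=tip();print(t,bot.observe()["contact_force"],loc("B",t))
cyl((585,135),18)
for k in (4,28):
    g=np.array([584.8,135,9.5])+(k-34)*d2;rel(g,p2,roll=2);print(g)
for o in optics.pinpoint("scene","bottle_yellow"): print(np.round(o["position"]),o["confidence"])
E
```

```text
time: 15.1
ee_pos: [543.9, 136.0, 22.5]
tcp_rot: [2.051, 1.979, 0.312]
contact_force: [-0.5, 0.0, 1.1]
grip_width: 0.223
[548.66982075 135.31303327   9.37479099] [-0.52157817  0.02662595  1.09690057] [-57.1   5.6]
side 243 [585.5 134.5] 1.32 [-20.4   2.6]
scene few 22
turn [ 0.    -0.    -0.001] slide [0.0004 0.0124 0.0047]
[554.8239968  136.19968003   9.5       ]
turn [ 0.    -0.    -0.001] slide [0.0005 0.0688 0.0252]
[578.80479936 135.23993601   9.5       ]
[456.  56.  -2.] 0.68
```

```bash
python3 -m jog '[{"turn":[0,0,0],"slide":[0,0.003,0.0015],"hand":-0.56},{"turn":[0,0,0],"slide":[0,0.010,0.004],"hand":-0.56},{"turn":[0,0,0],"slide":[0,0.0147,0.0055],"hand":-0.56},{"turn":[0,0,0],"slide":[0,0.022,0.008],"hand":-0.56},{"turn":[0,0,0],"slide":[0,0.036,0.013],"hand":-0.56},{"turn":[0,0,0],"slide":[0,0.050,0.0183],"hand":-0.56},{"turn":[0,0,0],"slide":[0,0.0594,0.0218],"hand":-0.56},{"turn":[0,0,0],"slide":[0,0.0665,0.0243],"hand":-0.56},{"turn":[0,0,0],"slide":[0,0.0665,0.0243],"hand":-0.56}]'
python3 - <<'E'
from h import *
t=tip();print(t,bot.observe()["contact_force"],loc("B",t))
cyl((t+[30,-2,0])[:2],18)
E
```

```text
time: 16.15
ee_pos: [573.9, 135.6, 22.6]
tcp_rot: [2.05, 1.98, 0.314]
contact_force: [0.5, 0.3, 0.7]
grip_width: 0.222
[578.62663103 134.99645207   9.44806353] [0.53307825 0.32712701 0.74487083] [-27.2   3.6]
side 225 [608.7 133.4] 1.31 [2.7 0.3]
scene few 18
```

```bash
python3 -m jog '[{"turn":[0,0,0],"slide":[0,-0.015,-0.0055],"hand":-0.56},{"turn":[0,0,0],"slide":[0,-0.0587,-0.021],"hand":-0.56},{"turn":[0,0,0],"slide":[0,-0.0587,-0.021],"hand":-0.56},{"turn":[0,0,0],"slide":[0,0.068,-0.374],"hand":-0.56},{"turn":[0,0,0],"slide":[0,0.068,-0.374],"hand":-0.56},{"turn":[0,0,0],"slide":[0,0.068,-0.374],"hand":-0.56},{"turn":[0,0,0],"slide":[0,0.068,-0.374],"hand":-0.56},{"turn":[0,0,0],"slide":[0,0.068,-0.374],"hand":-0.56}]'
python3 - <<'E'
from h import *
print(tip(),bot.observe()["contact_force"])
cyl((608,133),18);cyl((618,304),17)
c=cap("side")
for t in ["bottle_yellow","jar","eraser","tape","cup","glue","black_bottle"]:
    for o in optics.pinpoint("side",t)[:2]: print(t,np.round(o["position"]),round(o["confidence"],2))
cv2.imwrite("pics/e.png",cv2.resize(c["color"][110:330,160:380,::-1],None,fx=2.7,fy=2.7))
E
```

```text
time: 17.05
ee_pos: [548.5, 142.0, 173.9]
tcp_rot: [2.048, 1.979, 0.317]
contact_force: [-0.8, -0.1, -0.5]
grip_width: 0.221
[553.27186478 141.41665369 160.73915547] [-0.81234015 -0.12033855 -0.45686196]
side 232 [608.4 133.6] 1.25 [2.4 0.5]
scene 182 [607.9 134.3] 1.36 [2.  1.2]
side 193 [617.7 303.7] 1.71 [ 1.1 -1.7]
scene 70 [620.  303.5] 1.79 [ 3.4 -1.3]
bottle_yellow [611. 132.   2.] 0.81
bottle_yellow [454.  57.   0.] 0.77
jar [571. -18.   1.] 0.76
eraser [560. 212.   0.] 0.69
tape [726. 160.  -1.] 0.59
cup [728. 262.  -0.] 0.98
glue [552. 437.  -3.] 0.56
black_bottle [659. 423.  -1.] 0.9
```

View pics/e.png

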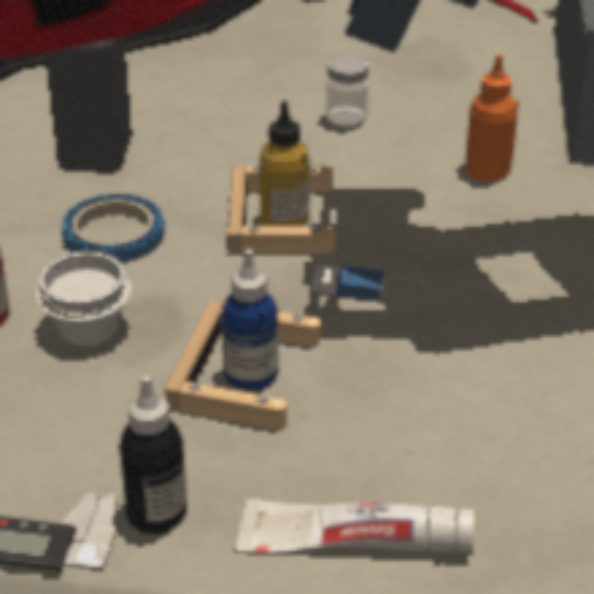

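Both bottles stand upright inside their docks, blue at crop px (250,340) and yellow at (285,185). The bystanders are where they were, and the gripper is clear above. I hand in.

```bash
python3 -c "
from cell import finish_job
print(finish_job())"
```

```text
the job is handed in; nothing more can be done
None
```

Both bottles are upright and wholly inside their docks, and I handed the job in after about 17 s of robot time. I slid each one low on its body, with the tool leaned back and the two fingertips about 20 mm apart. Blue went into the left dock and yellow into the right one.

- **Bottle positions:** the last depth checks put blue about (+1 to +3, −1.5) mm and yellow about (+2, +1) mm from their bay centres. Both cameras agreed to within about 2 mm.
- **Other things:** the jar, eraser, tape, cup, glue, black bottle and the orange look-alike read within about 6 mm of their first positions, roughly the detectors' scatter, and looked unmoved.
- **Forces and clearance:** force readings taken at the end of each move stayed around 1 N, so contact during a move was not seen directly. The gripper ended clear, with its tips about 160 mm above the table.
- **What went wrong on the way:** my first tool orientation ran into joint 6's limit, so I turned the tool half round and pushed with the other side of the fingers. The scene camera often could not see a bottle during the pushes because the arm was in the way, so I steered by the side camera.

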